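# Find the loaded sample canister and pack it

### The job

One of the four closed canisters in the steel tray still has its samples inside and is clearly heavier: lift them to find out which. Stand that one upright in the open transport case and push the lid fully shut; each of the others must stay, or be set back down upright, where it stood. Set canisters down rather than dropping them, and leave everything else on the bench where it is.

Things in the scene. Friction and masses are not known exactly. Their poses are not given: they have to be found in the camera images.
- canister_a_mid (a point): closed metal canister, one of four exactly alike: body 70 mm across, lid flange 74 mm across with its top 76 mm above the underside (lid clipped on), then an 18 mm neck, then a black knob 28 mm across, 90 to 116 mm above the underside. Point: its centre, 58 mm above its underside; z up its axis. Empty it weighs 0.26-0.34 kg, loaded 0.65-0.86 kg; the name does not tell which
- canister_b_mid (a point): closed metal canister, one of four exactly alike: body 70 mm across, lid flange 74 mm across with its top 76 mm above the underside (lid clipped on), then an 18 mm neck, then a black knob 28 mm across, 90 to 116 mm above the underside. Point: its centre, 58 mm above its underside; z up its axis. Empty it weighs 0.26-0.34 kg, loaded 0.65-0.86 kg; the name does not tell which
- canister_c_mid (a point): closed metal canister, one of four exactly alike: body 70 mm across, lid flange 74 mm across with its top 76 mm above the underside (lid clipped on), then an 18 mm neck, then a black knob 28 mm across, 90 to 116 mm above the underside. Point: its centre, 58 mm above its underside; z up its axis. Empty it weighs 0.26-0.34 kg, loaded 0.65-0.86 kg; the name does not tell which
- canister_d_mid (a point): closed metal canister, one of four exactly alike: body 70 mm across, lid flange 74 mm across with its top 76 mm above the underside (lid clipped on), then an 18 mm neck, then a black knob 28 mm across, 90 to 116 mm above the underside. Point: its centre, 58 mm above its underside; z up its axis. Empty it weighs 0.26-0.34 kg, loaded 0.65-0.86 kg; the name does not tell which
- tray: fixed shallow stainless tray, 250 x 370 mm, rim 16 mm high, floor 4 mm thick; origin under its centre, y along its long side. It holds two rows of three things (rows 116 mm apart, 118 mm in a row): the four canisters, a bare puck and a spare lid, in any order
- case: fixed grey clamshell transport case, standing open, outside 170 x 170 mm, base 90 mm high; inside it is lined with dark foam to a space 136 x 136 mm, foam floor 12 mm above the bench. Origin on the bench under its centre; z up; its lid is hinged along the upper edge of its +y side, its latches are on the -y side
- case_floor (a point): centre of the foam floor inside the case, where the loaded canister goes
- case_hinge (a point): middle of the lid's hinge line, 90 mm above the bench on the case's +y side, axes as the case; the line runs along x
- case_lid (a joint): lid angle: 0 shut, grows as it opens, stop at 1.85 rad; at 1.57 it stands upright, its outside facing the case's +y. A shell 170 mm from hinge to free edge, 170 mm wide, 55 mm deep (shut, its top is 145 mm above the bench), 0.4 kg. Stiff hinge (0.5 N m): it stays at any angle and must be pushed all the way shut; no latch to close
- lid_edge (a point): middle of the lid's free edge, 170 mm from the hinge, half-way through the lid's depth (27 mm from its outside)
- puck: bystander: bare flat metal sample puck, 68 mm across, 32 mm high, in the tray; origin under its centre
- spare_lid: bystander: loose canister lid with the same knob, 74 mm across, 50 mm high, in the tray; origin under its centre
- spray_can: bystander: white spray can 60 mm across, 190 mm high; origin under its centre
- wrench: bystander: steel wrench lying on the bench between robot, tray and case; origin under its middle, x along it
- puck_wand: bystander: steel wand with black grip, 290 mm long, lying on the bench; origin near its middle, x along it

How it is judged (in metres and radians):
On the way:
1. the loaded canister (one that weighs over 0.5 kg: it rests on the case with over 4.9 N) stands upright on the floor of the case, let go (((x of canister_a_mid in the frame of case between -0.045 and 0.045 m and y of canister_a_mid in the frame of case between -0.045 and 0.045 m and z of canister_a_mid in the frame of case below 0.08 m and linear speed of canister_a below 0.03 m/s and contact force between canister_a and case above 4.9 N and angle between canister_a_mid's own z axis and vertical below 0.15 rad and contact force between the fingers and canister_a below 0.1 N) or (x of canister_b_mid in the frame of case between -0.045 and 0.045 m and y of canister_b_mid in the frame of case between -0.045 and 0.045 m and z of canister_b_mid in the frame of case below 0.08 m and linear speed of canister_b below 0.03 m/s and contact force between canister_b and case above 4.9 N and angle between canister_b_mid's own z axis and vertical below 0.15 rad and contact force between the fingers and canister_b below 0.1 N) or (x of canister_c_mid in the frame of case between -0.045 and 0.045 m and y of canister_c_mid in the frame of case between -0.045 and 0.045 m and z of canister_c_mid in the frame of case below 0.08 m and linear speed of canister_c below 0.03 m/s and contact force between canister_c and case above 4.9 N and angle between canister_c_mid's own z axis and vertical below 0.15 rad and contact force between the fingers and canister_c below 0.1 N) or (x of canister_d_mid in the frame of case between -0.045 and 0.045 m and y of canister_d_mid in the frame of case between -0.045 and 0.045 m and z of canister_d_mid in the frame of case below 0.08 m and linear speed of canister_d below 0.03 m/s and contact force between canister_d and case above 4.9 N and angle between canister_d_mid's own z axis and vertical below 0.15 rad and contact force between the fingers and canister_d below 0.1 N))), for 0.2 s.
At the end, for the whole second after the job is handed in: The loaded canister (pressing on the case with over 4.9 N) stands still in the case, centred within 45 mm along each side; lid shut within 0.05 rad; the other three stand still within 30 mm of where they started; all four upright within 0.15 rad (angle between each of canister_a_mid, canister_b_mid, canister_c_mid, canister_d_mid's own z axis and vertical below 0.15 rad and value of joint case_lid below 0.05 rad and ((x of canister_a_mid in the frame of case between -0.045 and 0.045 m and y of canister_a_mid in the frame of case between -0.045 and 0.045 m and z of canister_a_mid in the frame of case below 0.08 m and linear speed of each of canister_a, canister_b, canister_c, canister_d below 0.03 m/s and contact force between canister_a and case above 4.9 N and distance of each of canister_b_mid, canister_c_mid, canister_d_mid from where it was at the start of the episode below 0.03 m) or (x of canister_b_mid in the frame of case between -0.045 and 0.045 m and y of canister_b_mid in the frame of case between -0.045 and 0.045 m and z of canister_b_mid in the frame of case below 0.08 m and linear speed of each of canister_b, canister_a, canister_c, canister_d below 0.03 m/s and contact force between canister_b and case above 4.9 N and distance of each of canister_a_mid, canister_c_mid, canister_d_mid from where it was at the start of the episode below 0.03 m) or (x of canister_c_mid in the frame of case between -0.045 and 0.045 m and y of canister_c_mid in the frame of case between -0.045 and 0.045 m and z of canister_c_mid in the frame of case below 0.08 m and linear speed of each of canister_c, canister_a, canister_b, canister_d below 0.03 m/s and contact force between canister_c and case above 4.9 N and distance of each of canister_a_mid, canister_b_mid, canister_d_mid from where it was at the start of the episode below 0.03 m) or (x of canister_d_mid in the frame of case between -0.045 and 0.045 m and y of canister_d_mid in the frame of case between -0.045 and 0.045 m and z of canister_d_mid in the frame of case below 0.08 m and linear speed of each of canister_d, canister_a, canister_b, canister_c below 0.03 m/s and contact force between canister_d and case above 4.9 N and distance of each of canister_a_mid, canister_b_mid, canister_c_mid from where it was at the start of the episode below 0.03 m))); the robot touches nothing.
It fails at once if a canister is tipped over (more than 35 degrees) (angle between any of canister_a_mid, canister_b_mid, canister_c_mid, canister_d_mid's own z axis and vertical above 0.6 rad).
It fails at once if a canister is dropped: it moves faster than 0.6 m/s while the fingers do not hold it (a fall of about 20 mm) ((linear speed of canister_a above 0.6 m/s and contact force between the fingers and canister_a below 0.05 N) or (linear speed of canister_b above 0.6 m/s and contact force between the fingers and canister_b below 0.05 N) or (linear speed of canister_c above 0.6 m/s and contact force between the fingers and canister_c below 0.05 N) or (linear speed of canister_d above 0.6 m/s and contact force between the fingers and canister_d below 0.05 N)).
It fails at once if a bystander is moved by more than 30 mm (distance of any of puck, spare_lid, spray_can, wrench, puck_wand from where it was at the start of the episode above 0.03 m).
It also fails if it takes over 72 s, if anything falls off the work surface, if the arm or the gripper's body presses on something with over 40 N, if the wrist force passes 120 N, or if a joint passes its speed limit or range.

### The arm

A 6-joint arm with a two-finger parallel gripper is mounted at the origin on the work surface. World frame = base frame: x ahead of the robot, y to its left, z up, the work surface at z = 0. Lengths are in mm, angles in degrees, forces in N, time in s.
With the tool pointing down it reaches from about 350 to 850 mm from the base axis. Payload 8.1 kg.
Tool frame: the origin (TCP) lies on the centre line of the jaws, within the pads' length; the fingertips stand 8 mm ahead of it and the grasp point (between the pads) lies 11 mm behind it; x points along the fingers, z is the direction in which the jaws open and shut, and the axes are right-handed (so a half turn about x gives the same grasp; the last joint's range is limited). The gripper opens to 85 mm and grips with 20 to 120 N. Pads are 22 mm wide; open, the fingers measure 114 mm over their backs; the gripper's body (76 mm by 85 mm) begins 54 mm behind the grasp point. The pads swing forward as they close: fully open they stand 13 mm farther back than shut.
Start: joints at [-76.226, 7.471, 85.268, -0, 87.261, -4.893], TCP at [192.06, -568.435, 239.292] pointing down, gripper open.
Joint ranges: [-169.43, 169.43], [-51.17, 129.36], [1.28, 143.12], [-76.62, 256.62], [0, 156.53], [-152.29, 152.29]. Speed limits (degrees/s): [136.94, 136.94, 159.86, 180, 180, 180].

### API

Orientations are given as [roll, pitch, yaw] about the fixed x, y, z axes, in that order (R = Rz(yaw) Ry(pitch) Rx(roll)).
In Python, from bench import r, vision, order gives the robot as it stands. The module is installed in compiled form; this text tells all that it offers.
- The arm moves only by the shell command python3 -m jog 'ROWS' [FORCE]. ROWS is JSON, a list of rows, each a list of 3 entries, a list of its own where there are three numbers: the shift along the world's x, y, z in m, then the turn, a rotation vector about the world's x, y, z in rad, then the opening, from -1 (shut) to 1 (fully open). A call has 1 to 5 rows; each row is the pose to reach, as a shift and turn from the pose commanded when the call began; what a row does not reach only later rows make up. A row lasts 1/12 s, in which the tool goes at most 41.7 mm and 7.16 degrees, less where a joint would pass 70% of its speed; a pose out of reach is approached as far as the arm can. A call with a gripper value outside its range is refused whole. The fingers move at their own pace and stop on an object; FORCE is the grip in N (left out, the last holds). Time passes only in rows, so rows that repeat a pose let the fingers close. It gives the time, the measured TCP pose, the force and the opening at its end, in the units of the state.
- r.sense(): the state, without advancing time (a new reading comes with each control period).
- vision.snapshot(name): name is "scene" or "side" or "wrist"; returns the picture (480x640x3 uint8, red, green, blue); there is no depth.
- vision.camera_model(name): a dict with "fov_y" (degrees; the focal length in pixels is half the picture's height over the tangent of half this angle, whatever the lens; pixels are square), "cx", "cy" (the principal point, pixels), "D" ([k1, k2, p1, p2, k3] as OpenCV has them; the pictures are not rectified), "world_to_cam" (4x4, takes a point from world to camera coordinates). Camera axes: x right, y down, z forward; pixel columns grow to the right and rows downward; lengths in mm; the calibration is good to about 2 mm. A picture is of the moment at which its call begins: read the wrist's pose just before it. camera_model takes no time and is no camera call; for the wrist camera it gives the pose at the moment of the call.
- order.hand_in(): hands the job in, once; it reports no verdict.
The state is a dict: "time": time; "joint_pos": joint angles; "qd": joint speeds; "joint_efforts": joint torques, N m; "tool_pos": TCP position; "tcp_rot": TCP orientation; "ft_force": force on the tool from outside, world axes, zero at the start; "wrist_torque": the same for the moment, N m; "finger_gap": finger opening in mm.
Only numpy, scipy, OpenCV 4.12 (cv2) and the standard library are available. Lean on these libraries where they do the work, as an engineer would, in place of code of your own. Each camera call takes 0.05 s, during which the arm holds its last target.

## Working session

There is one attempt and no reset: what is moved stays moved. The work goes in short steps, Python scripts to look and compute and a shell command to move; the robot and the scene stay as the last step left them, time stands still between calls to the robot, and variables do not carry over. Pictures are saved under pics/ and viewed, and the job is handed in when it is done.

```bash
ls; mkdir -p pics
python3 - <<'E'
from bench import r, vision, order
import cv2
print(r.sense())
for n in ["scene","side","wrist"]:
    cv2.imwrite(f"pics/{n}0.png", vision.snapshot(n)[:,:,::-1])
    print(n, vision.camera_model(n))
E
```

```text
pics
{'time': 0.0, 'joint_pos': array([-7.62256659e+01,  7.51623503e+00,  8.53291354e+01, -4.90412647e-05,
        8.72622824e+01, -4.89515551e+00]), 'qd': array([ 0.00518073,  0.03137923,  0.01465543, -0.01041734, -0.06099688,
       -0.02624952]), 'joint_efforts': array([-5.43915721e-04, -5.69400537e+01, -5.00543725e+01, -1.97142240e-04,
        1.50649360e-02, -4.78407372e-06]), 'tool_pos': array([ 191.9363746 , -567.90294426,  238.2340585 ]), 'tcp_rot': array([175.13091345,  89.89234724, 103.80040546]), 'ft_force': array([0.21195788, 0.29385381, 0.77273415]), 'wrist_torque': array([-0.0657265 , -0.01047079, -0.00677412]), 'finger_gap': 85.47505813617609}
scene {'fov_y': 42.168782496347966, 'cx': 321.3006882416419, 'cy': 242.95006974038412, 'D': array([-0.04213014,  0.        ,  0.        ,  0.        ,  0.        ]), 'world_to_cam': array([[ 8.59487136e-01,  5.10967964e-01,  1.39141397e-02,
        -4.39470376e+02],
       [ 3.76251331e-01, -6.13988793e-01, -6.93867926e-01,
        -2.04455257e+02],
       [-3.46001155e-01,  6.01605770e-01, -7.19967846e-01,
         1.99000967e+0
[... 431 characters left out ...]
0893e+01],
       [ 9.03956883e-02,  7.34482655e-01, -6.72579995e-01,
         1.03922523e+03],
       [ 0.00000000e+00,  0.00000000e+00,  0.00000000e+00,
         1.00000000e+00]])}
wrist {'fov_y': 63.79913252047779, 'cx': 326.05955128782716, 'cy': 246.6211526046518, 'D': array([-0.0577328,  0.       ,  0.       ,  0.       ,  0.       ]), 'world_to_cam': array([[ 3.19973316e-01, -9.47425253e-01, -1.57084240e-03,
        -5.99748502e+02],
       [-9.08540888e-01, -3.07310215e-01,  2.83043965e-01,
        -3.67840071e+01],
       [-2.68645736e-01, -8.91393414e-02, -9.59105649e-01,
         3.78734873e+02],
       [ 0.00000000e+00,  0.00000000e+00,  0.00000000e+00,
         1.00000000e+00]])}
```

View pics/scene0.png

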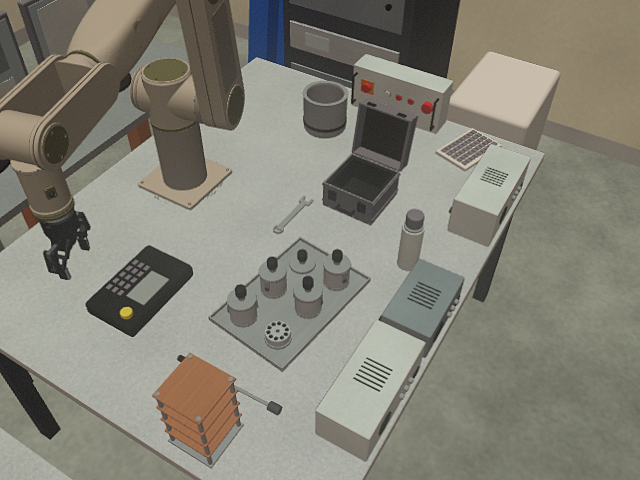

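View pics/side0.png

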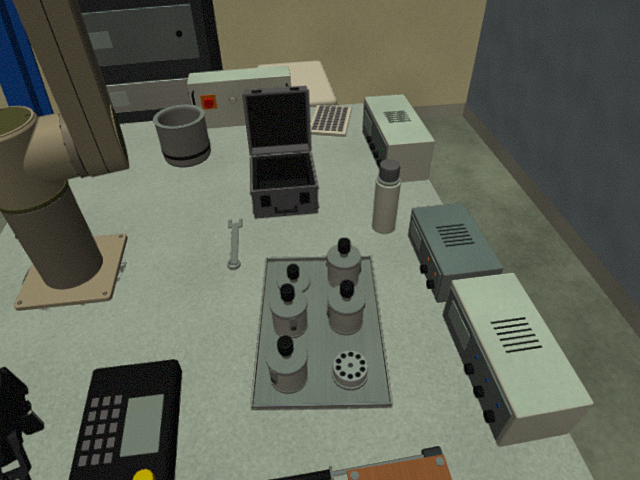

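View pics/wrist0.png

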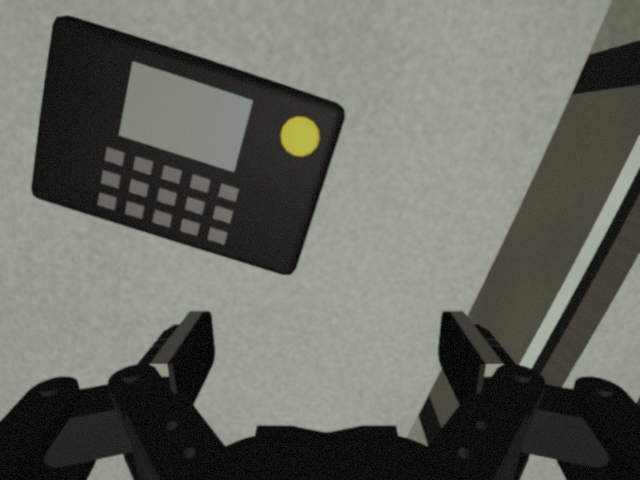

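The four closed canisters have knobs, in side view, near (285,345), (288,292), (347,289) and (344,245). The spare lid is at (293,271) and the puck at (350,368). Next I triangulate them and the case.

```bash
cat > h.py <<'E'
import numpy as np, cv2
from bench import r, vision, order
def K(m):
    f=240/np.tan(np.radians(m['fov_y']/2)); return np.array([[f,0,m['cx']],[0,f,m['cy']],[0,0,1]])
def ray(n,px,m=None):
    m=m or vision.camera_model(n); T=m['world_to_cam']
    u=cv2.undistortPoints(np.array([[px]],float),K(m),m['D'])[0,0]
    return -T[:3,:3].T@T[:3,3], T[:3,:3].T@np.array([u[0],u[1],1])
def onz(n,px,z,m=None):
    o,d=ray(n,px,m); return o+d*(z-o[2])/d[2]
def proj(n,P,m=None):
    m=m or vision.camera_model(n); T=m['world_to_cam']
    return cv2.projectPoints(np.array(P,float).reshape(-1,1,3),cv2.Rodrigues(T[:3,:3])[0],T[:3,3],K(m),m['D'])[0][:,0]
def tri(a,b):
    A=0;B=0
    for n,p in (("scene",a),("side",b)):
        o,d=ray(n,p);d=d/np.linalg.norm(d);M=np.eye(3)-np.outer(d,d);A=A+M;B=B+M@o
    return np.linalg.solve(A,B)
def show(n,f,box=None,s=1,pts=None):
    im=vision.snapshot(n)[:,:,::-1].copy()
    if pts is not None:
        for p in proj(n,pts): cv2.circle(im,tuple(int(round(v)) for v in p),2,(0,0,255),-1)
    if box: im=im[box[1]:box[3],box[0]:box[2]]
    cv2.imwrite(f"pics/{f}.png",cv2.resize(im,None,fx=s,fy=s,interpolation=cv2.INTER_CUBIC))
E
python3 - <<'E'
from h import *
np.set_printoptions(precision=1,suppress=True)
for nm,a,b in [("bl",(240,289),(285,345)),("ml",(272,262),(288,292)),("mr",(308,281),(347,289)),("tr",(337,255),(344,245)),("spare",(302,253),(293,271))]:
    print(nm,tri(a,b))
print([onz("side",p,14)for p in[(266,257),(372,256),(391,406),(253,408)]])
print("case base front-top corners",[onz("side",p,90) for p in [(250,190),(318,186)]], [onz("scene",p,90) for p in [(323,185),(375,201),(399,170)]])
# crops
for n,box,f in (("scene",(200,80,440,370),"sc_c"),("side",(220,70,420,420),"si_c")):
    im=vision.snapshot(n)[:,:,::-1]; x0,y0,x1,y1=box
    im=im[y0:y1,x0:x1]; k=600/(y1-y0); cv2.imwrite(f"pics/{f}.png",cv2.resize(im,None,fx=k,fy=k,interpolation=cv2.INTER_CUBIC)); print(f,k)
E
```

```text
bl [ 483.9 -351.6  110.4]
ml [ 499.6 -232.9  107.2]
mr [ 611.9 -239.7  105.6]
tr [ 628.7 -120.9  104.7]
spare [ 516.9 -116.2   41.8]
[array([460.6, -42. ,  14. ]), array([706.5, -77.3,  14. ]), array([ 655. , -443.9,   14. ]), array([ 416.7, -412.2,   14. ])]
case base front-top corners [array([436.7, 124.9,  90. ]), array([607.3, 113.9,  90. ])] [array([445.7, 117.8,  90. ]), array([609.4, 136. ,  90. ]), array([607.3, 299.7,  90. ])]
sc_c 2.0689655172413794
si_c 1.7142857142857142
```

View pics/sc_c.png

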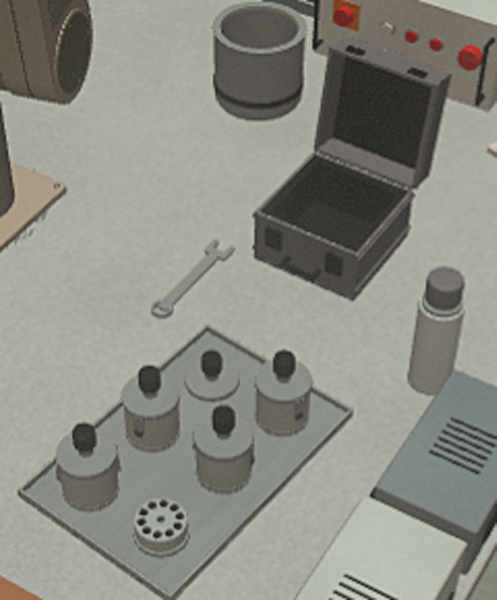

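View pics/si_c.png

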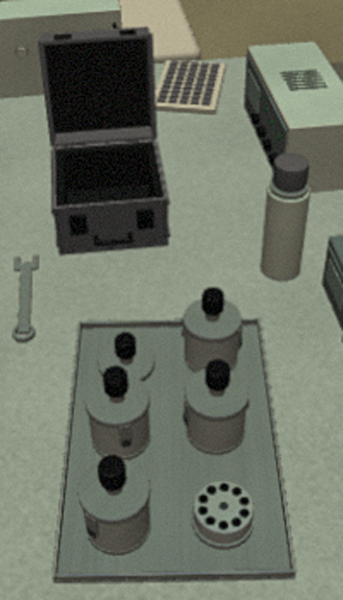

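Run:
```python
from h import *
np.set_printoptions(precision=1,suppress=True)
ims={n:vision.snapshot(n) for n in("scene","side")}
C={}
for nm,a,b in [("bl",(240,289),(285,345)),("ml",(272,262),(288,292)),("mr",(308,281),(347,289)),("tr",(337,255),(344,245)),("spare",(302,253),(293,271))]:
    c=[]
    for n,p in(("scene",a),("side",b)):
        g=ims[n].max(2); x,y=p; w=14
        s=(g[y-w:y+w,x-w:x+w]<70).astype(np.uint8)
        k,l,st,ce=cv2.connectedComponentsWithStats(s); i=1+np.argmax(st[1:,4]); c.append(ce[i]+[x-w,y-w]); print(nm,n,st[i],c[-1])
    print(nm,tri(*c),onz("scene",c[0],107),onz("side",c[1],107))
for n,box,f in (("scene",(310,95,420,230),"sc_k"),("side",(235,80,330,225),"si_k")):
    x0,y0,x1,y1=box; im=ims[n][y0:y1,x0:x1,::-1]; cv2.imwrite(f"pics/{f}.png",cv2.resize(np.clip(im.astype(float)*1.6,0,255).astype(np.uint8),None,fx=4,fy=4,interpolation=cv2.INTER_CUBIC))
```

```text
bl scene [  9  10  11  14 121] [240.2 291.2]
bl side [  6   4  17  23 304] [285.  345.7]
bl [ 483.9 -350.3  103.2] [ 485.2 -350.4  107. ] [ 484.  -355.3  107. ]
ml scene [  9   9  10  13 113] [271.6 263.2]
ml side [  6   5  15  22 245] [287.1 293.1]
ml [ 497.9 -232.2  102.2] [ 499.2 -232.7  107. ] [ 498.2 -239.5  107. ]
mr scene [  9  10  10  13 119] [307.4 282.8]
mr side [  6   4  16  22 261] [346.6 288.8]
mr [ 611.6 -240.7  103.5] [ 612.4 -240.9  107. ] [ 611.  -246.2  107. ]
tr scene [  9   9  10  13 108] [336.6 255.8]
tr side [  8   7  13  19 194] [343.7 246.5]
tr [ 628.  -121.6  101.5] [ 629.1 -122.9  107. ] [ 627.  -130.7  107. ]
spare scene [10 11  9 12 97] [301.9 255.4]
spare side [  8   7  12  18 179] [292.7 272.1]
spare [ 516.5 -115.4   34.4] [ 551.1 -168.8  107. ] [ 514.  -187.3  107. ]
```

View pics/sc_k.png

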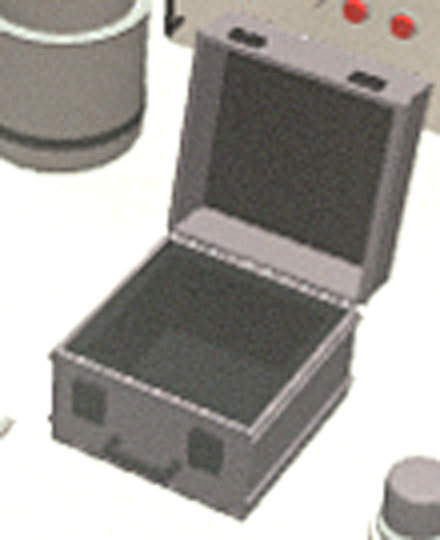

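View pics/si_k.png

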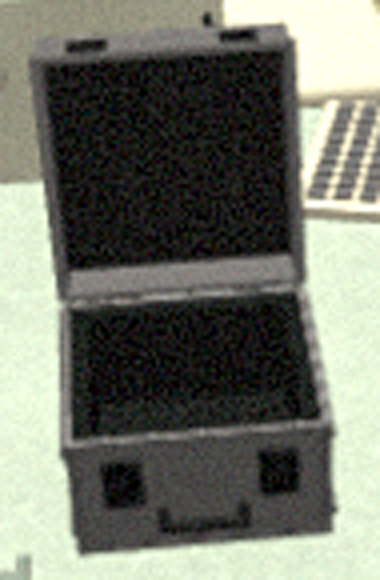

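```bash
cat >> h.py <<'E'
def casepts(q):
    x,y,yaw,th=q; a=85
    P=[[-a,-a,90],[a,-a,90],[a,a,90],[-a,a,90]]
    for sx in(-a,a): P.append([sx,a-170*np.cos(th),90+170*np.sin(th)])
    for sx in(-a,a): P.append([sx,a-170*np.cos(th)+55*np.sin(th),90+170*np.sin(th)+55*np.cos(th)])
    P=np.array(P); c,s=np.cos(yaw),np.sin(yaw)
    return np.c_[x+c*P[:,0]-s*P[:,1], y+s*P[:,0]+c*P[:,1], P[:,2]]
E
python3 - <<'E'
from h import *
from scipy.optimize import least_squares
np.set_printoptions(precision=2,suppress=True)
sc=np.array([(55,355),(250,432),(357,312),(172,238),(200,30),(413,105),(217,14),(432,80)])/4+[310,95]
si=np.array([(68,447),(333,430),(303,295),(65,302),(32,58),(292,48)])/4+[235,80]
M={n:vision.camera_model(n) for n in("scene","side")}
def f(q):
    P=casepts(q); return np.r_[(proj("scene",P,M["scene"])-sc).ravel(),(proj("side",P[:6],M["side"])-si).ravel()]
s=least_squares(f,[525,200,0,1.57],loss='soft_l1'); print(s.x,np.degrees(s.x[2:])); print(f(s.x).reshape(-1,2))
E
```

```text
[527.02 203.1   -0.01   1.8 ] [ -0.73 103.15]
[[-1.89  0.43]
 [-0.05  1.98]
 [-0.34 -0.09]
 [-2.81 -0.31]
 [-0.8   0.73]
 [-2.48 -0.03]
 [ 3.24 -0.08]
 [ 0.16  0.86]
 [-0.23 -0.58]
 [ 1.   -2.36]
 [ 0.61 -3.68]
 [-0.5  -0.36]
 [ 0.43 -1.51]
 [ 0.11 -3.76]]
```

```bash
python3 - <<'E'
from h import *
from scipy.spatial.transform import Rotation as R
s=r.sense(); print(R.from_euler('xyz',s['tcp_rot'],degrees=True).as_matrix().round(3))
print("spray",onz("side",(384,229),0),onz("scene",(411,267),0))
E
python3 -m jog '[[[0.04,0.03,0],[0,0,0],1],[[0.08,0.06,0],[0,0,0],1],[[0.11,0.085,0],[0,0,0],1],[[0.14,0.11,0],[0,0,0],1],[[0.17,0.13,0],[0,0,0],1]]' 40
```

```text
[[-0.     0.947  0.32 ]
 [ 0.     0.32  -0.947]
 [-1.     0.    -0.   ]]
spray [763.19677101  26.50862435   0.        ] [781.87964198  36.45683332   0.        ]
time: 0.77
tool_pos: [358.3, -440.2, 239.4]
tcp_rot: [21.5, 90.0, -49.8]
ft_force: [-0.3, -1.2, 0.2]
finger_gap: 85.4
```

```bash
python3 -m jog '[[[0.03,0.022,0],[0,0,0],1],[[0.06,0.044,0],[0,0,0],1],[[0.09,0.066,0],[0,0,0],1],[[0.122,0.087,0],[0,0,0],1],[[0.122,0.087,0],[0,0,0],1]]'
python3 - <<'E'
from h import *
print(r.sense()['tool_pos'],vision.camera_model("wrist")['world_to_cam'].round(3).tolist())
show("wrist","w1",pts=[[484,-351,107],[498,-233,107],[612,-241,107],[628,-122,107]])
E
```

```text
time: 1.18
tool_pos: [484.2, -350.2, 239.3]
tcp_rot: [106.1, 89.8, 35.1]
ft_force: [0.3, -0.5, -0.4]
finger_gap: 85.5
[ 484.16346811 -350.21555474  239.30336417] [[0.325, -0.946, -0.001, -488.815], [-0.908, -0.312, 0.28, 293.92], [-0.266, -0.09, -0.96, 475.729], [0.0, 0.0, 0.0, 1.0]]
```

View pics/w1.png

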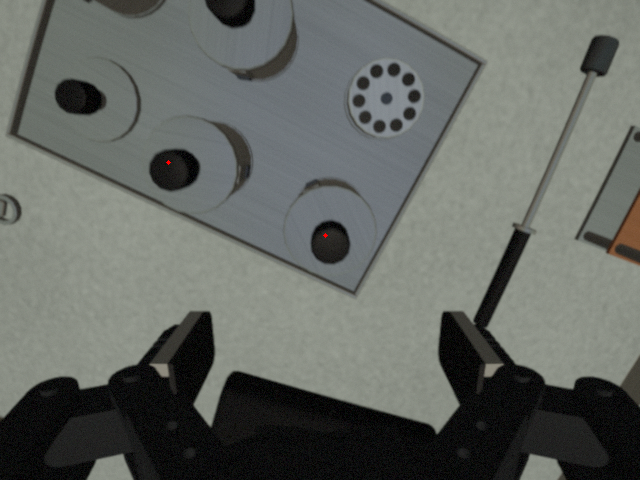

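```bash
cat >> h.py <<'E'
def knobs(im,m,preds):
    out=[]
    for P in preds:
        x,y=(int(round(v)) for v in proj("wrist",[P],m)[0]); w=32
        if x<w or y<w or x>640-w or y>480-w: out.append(None); continue
        s=(im[y-w:y+w,x-w:x+w].max(2)<75).astype(np.uint8)
        k,l,st,ce=cv2.connectedComponentsWithStats(s); i=l[w,w]
        if i==0:i=1+np.argmax(st[1:,4])
        c=ce[i]+[x-w,y-w]; out.append((st[i].tolist(),c.round(1),onz("wrist",c,107,m)[:2].round(1)))
    return out
E
python3 - <<'E'
from h import *
m=vision.camera_model("wrist"); T=m['world_to_cam']; print(-T[:3,:3].T@T[:3,3])
im=vision.snapshot("wrist")
for z in(80,): 
    print([onz("wrist",p,z).round(1) for p in[(330,223),(194,165)]])
for o in knobs(im,m,[[484,-351,107],[498,-233,107],[612,-241,107],[628,-122,107]]): print(o)
g=im[170:290,270:390,::-1]; cv2.imwrite("pics/w1z.png",cv2.resize(g,None,fx=5,fy=5))
E
```

```text
[ 550.01191103 -329.41053264  373.44418498]
[array([ 485.8, -355.4,   80. ]), array([ 495.1, -243.9,   80. ])]
([16, 13, 40, 44, 1363], array([328.1, 237.9]), array([ 482.4, -354. ]))
([11, 14, 51, 43, 1715], array([171.5, 164.5]), array([ 496.9, -235.4]))
None
None
```

View pics/w1z.png

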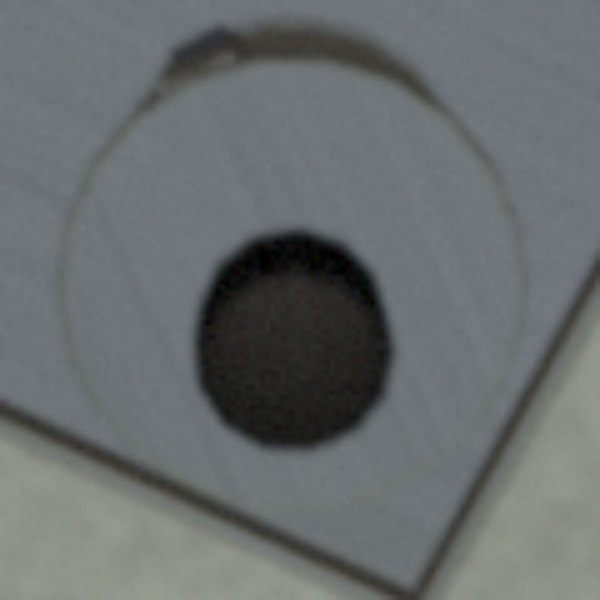

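Run:
```python
from h import *
print(onz("wrist",(328.5,240.4),120),onz("wrist",(328.2,227.4),80))
```

```text
[ 482.51996143 -355.06813288  120.        ] [ 481.97525189 -355.25035357   80.        ]
```

```bash
python3 -m jog '[[[-0.0015,-0.0035,-0.035],[0,0,0],1],[[-0.0015,-0.0035,-0.07],[0,0,0],1],[[-0.0015,-0.0035,-0.105],[0,0,0],1],[[-0.0015,-0.0035,-0.13],[0,0,0],1],[[-0.0015,-0.0035,-0.139],[0,0,0],1]]'
python3 -m jog '[[[0,0,0],[0,0,0],0],[[0,0,0],[0,0,0],-1],[[0,0,0],[0,0,0],-1],[[0,0,0],[0,0,0],-1],[[0,0,0],[0,0,0],-1]]' 40
python3 - <<'E'
from h import *
show("wrist","w2");s=r.sense();print(s['ft_force'],s['finger_gap'],s['tool_pos'])
E
```

```text
time: 1.7
tool_pos: [474.2, -357.1, 95.0]
tcp_rot: [-147.5, 89.6, 141.0]
ft_force: [-0.1, 0.1, -0.8]
finger_gap: 85.4
time: 2.12
tool_pos: [478.9, -359.1, 102.6]
tcp_rot: [31.8, 89.8, -39.6]
ft_force: [-0.1, -0.5, 0.3]
finger_gap: 27.0
[-0.84901796  1.43604373  6.16383867] 26.778821925170117 [ 478.86212276 -359.03949102  102.48969664]
```

View pics/w2.png

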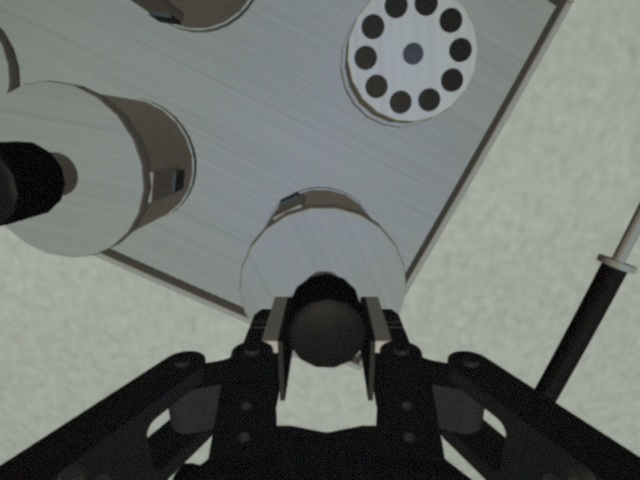

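```bash
python3 -m jog '[[[0,0,0],[0,0,0],-1],[[0,0,0],[0,0,0],-1],[[0,0,0],[0,0,0],-1]]' 
python3 -m jog '[[[0,0,0.005],[0,0,0],-1],[[0,0,0.012],[0,0,0],-1],[[0,0,0.02],[0,0,0],-1],[[0,0,0.02],[0,0,0],-1],[[0,0,0.02],[0,0,0],-1]]' 
for i in 1 2 3; do python3 -m jog '[[[0,0,0],[0,0,0],-1]]'; done
```

```text
time: 2.42
tool_pos: [479.0, -359.0, 102.5]
tcp_rot: [30.6, 89.8, -40.7]
ft_force: [-1.0, 1.4, 6.7]
finger_gap: 26.9
time: 2.83
tool_pos: [478.3, -358.7, 121.4]
tcp_rot: [29.1, 89.9, -42.2]
ft_force: [0.3, -0.4, -3.1]
finger_gap: 26.8
time: 2.92
tool_pos: [477.8, -358.2, 120.3]
tcp_rot: [-133.6, 90.0, 155.0]
ft_force: [0.4, 0.4, -2.5]
finger_gap: 26.7
time: 3.0
tool_pos: [477.6, -358.0, 119.8]
tcp_rot: [-152.0, 90.0, 136.7]
ft_force: [0.4, 0.2, -2.8]
finger_gap: 27.0
time: 3.08
tool_pos: [477.6, -358.0, 119.7]
tcp_rot: [-149.9, 89.9, 138.8]
ft_force: [0.2, 0.3, -2.1]
finger_gap: 26.8
```

```bash
python3 -m jog '[[[0,0,-0.007],[0,0,0],-1],[[0,0,-0.013],[0,0,0],-1],[[0,0,-0.017],[0,0,0],-1],[[0,0,-0.019],[0,0,0],-1],[[0,0,-0.02],[0,0,0],-1]]' 
python3 -m jog '[[[0,0,0],[0,0,0],-1],[[0,0,0],[0,0,0],-1],[[0,0,0],[0,0,0],0],[[0,0,0],[0,0,0],1],[[0,0,0],[0,0,0],1]]'; python3 -m jog '[[[0,0,0],[0,0,0],1],[[0,0,0],[0,0,0],1],[[0,0,0],[0,0,0],1]]'
```

```text
time: 3.5
tool_pos: [478.2, -357.4, 102.2]
tcp_rot: [152.7, 89.9, 81.4]
ft_force: [-8.6, 11.2, 26.0]
finger_gap: 27.0
time: 3.92
tool_pos: [477.8, -358.3, 100.0]
tcp_rot: [-81.5, 90.0, -152.9]
ft_force: [0.5, 0.2, -0.0]
finger_gap: 62.1
time: 4.17
tool_pos: [477.7, -358.2, 100.0]
tcp_rot: [-152.6, 90.0, 136.1]
ft_force: [0.0, -0.1, -0.0]
finger_gap: 85.3
```

```bash
python3 -m jog '[[[0,0,0.035],[0,0,0],1],[[0.002,0.015,0.055],[0,0,0],1],[[0.008,0.05,0.06],[0,0,0],1],[[0.013,0.085,0.06],[0,0,0],1],[[0.019,0.124,0.06],[0,0,0],1]]' 
python3 -m jog '[[[0,0,0],[0,0,0],1],[[0,0,0],[0,0,0],1],[[0,0,0],[0,0,0],1]]'
python3 - <<'E'
from h import *
P=[[478,-357,107],[497,-235,107],[612,-241,107],[628,-122,107]]
m=vision.camera_model("wrist");im=vision.snapshot("wrist");s=r.sense();print(s['tool_pos'],s['ft_force'])
for o in knobs(im,m,P): print(o)
show("wrist","w3",pts=P)
E
```

```text
time: 4.58
tool_pos: [497.2, -234.1, 161.4]
tcp_rot: [37.1, 89.9, -34.4]
ft_force: [1.2, 0.4, 0.4]
finger_gap: 85.7
time: 4.83
tool_pos: [496.9, -234.4, 160.3]
tcp_rot: [-14.3, 90.0, -85.6]
ft_force: [-0.2, -0.2, 0.1]
finger_gap: 85.7
[ 496.81071934 -234.95966306  160.30231637] [ 0.3060544  -0.46814673 -0.63430874]
([0, 0, 64, 64, 3742], array([516.4, 370.7]), array([ 477.4, -357. ]))
([7, 2, 54, 62, 2725], array([327.8, 278.2]), array([ 496.8, -236. ]))
([3, 0, 61, 64, 3331], array([424.9,  55.7]), array([ 611.8, -243. ]))
None
```

View pics/w3.png

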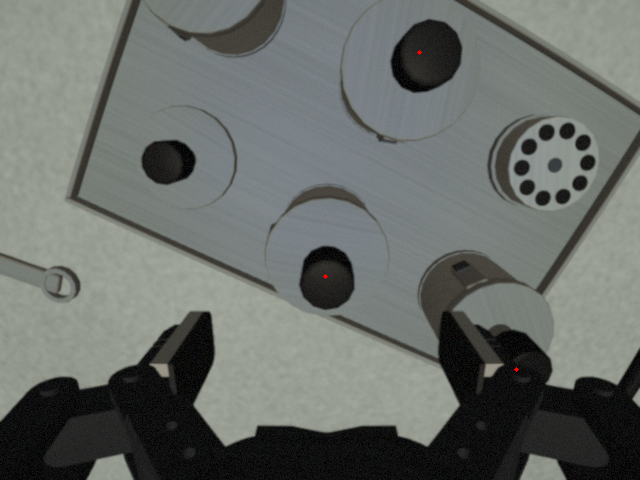

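```bash
python3 -m jog '[[[0,-0.001,-0.02],[0,0,0],1],[[0,-0.001,-0.038],[0,0,0],1],[[0,-0.001,-0.05],[0,0,0],1],[[0,-0.001,-0.055],[0,0,0],1],[[0,-0.001,-0.055],[0,0,0],1]]' 
python3 -m jog '[[[0,0,0],[0,0,0],0],[[0,0,0],[0,0,0],-1],[[0,0,0],[0,0,0],-1],[[0,0,0],[0,0,0],-1],[[0,0,0],[0,0,0],-1]]' 40
python3 -m jog '[[[0,0,0],[0,0,0],-1],[[0,0,0],[0,0,0],-1]]' 
python3 -m jog '[[[0,0,0.005],[0,0,0],-1],[[0,0,0.012],[0,0,0],-1],[[0,0,0.02],[0,0,0],-1],[[0,0,0.02],[0,0,0],-1],[[0,0,0.02],[0,0,0],-1]]' 
for i in 1 2 3; do python3 -m jog '[[[0,0,0],[0,0,0],-1]]'; done
```

```text
time: 5.35
tool_pos: [495.6, -235.3, 103.5]
tcp_rot: [-138.6, 89.8, 150.1]
ft_force: [0.2, 0.7, 0.3]
finger_gap: 85.2
time: 5.77
tool_pos: [497.3, -235.4, 106.2]
tcp_rot: [45.8, 89.9, -25.6]
ft_force: [-2.8, 4.1, 8.8]
finger_gap: 26.5
time: 5.93
tool_pos: [497.4, -235.4, 106.2]
tcp_rot: [45.2, 89.9, -26.1]
ft_force: [-0.9, 1.2, 5.3]
finger_gap: 26.4
time: 6.35
tool_pos: [497.3, -235.6, 126.2]
tcp_rot: [39.7, 89.9, -31.6]
ft_force: [1.1, 0.5, -3.1]
finger_gap: 26.9
time: 6.43
tool_pos: [496.8, -235.3, 125.3]
tcp_rot: [14.3, 90.0, -57.0]
ft_force: [-0.8, 0.6, -3.5]
finger_gap: 26.5
time: 6.52
tool_pos: [496.6, -235.1, 124.9]
tcp_rot: [-140.0, 90.0, 148.7]
ft_force: [0.4, -0.2, -3.3]
finger_gap: 26.3
time: 6.6
tool_pos: [496.6, -235.1, 124.8]
tcp_rot: [-139.8, 90.0, 148.9]
ft_force: [0.3, -0.3, -3.9]
finger_gap: 26.4
```

```bash
python3 -m jog '[[[0,0,-0.007],[0,0,0],-1],[[0,0,-0.013],[0,0,0],-1],[[0,0,-0.017],[0,0,0],-1],[[0,0,-0.019],[0,0,0],-1],[[0,0,-0.019],[0,0,0],-1]]' 
python3 -m jog '[[[0,0,0],[0,0,0],-1],[[0,0,0],[0,0,0],0],[[0,0,0],[0,0,0],1],[[0,0,0],[0,0,0],1],[[0,0,0],[0,0,0],1]]'
python3 -m jog '[[[0,0,0.02],[0,0,0],1],[[0,0,0.045],[0,0,0],1],[[0.02,-0.001,0.055],[0,0,0],1],[[0.05,-0.003,0.055],[0,0,0],1],[[0.08,-0.005,0.055],[0,0,0],1]]'
python3 -m jog '[[[0.015,-0.001,0],[0,0,0],1],[[0.034,-0.002,0],[0,0,0],1],[[0.034,-0.002,0],[0,0,0],1],[[0.034,-0.002,0],[0,0,0],1]]'
python3 - <<'E'
from h import *
P=[[612,-242,107],[628,-122,107],[478,-357,107],[496.5,-235,107]]
m=vision.camera_model("wrist");im=vision.snapshot("wrist");s=r.sense();print(s['tool_pos'],s['ft_force'])
for o in knobs(im,m,P): print(o)
show("wrist","w4",pts=P)
E
```

```text
time: 7.02
tool_pos: [496.9, -235.1, 106.4]
tcp_rot: [157.9, 90.0, 86.6]
ft_force: [-0.9, 2.5, 3.9]
finger_gap: 26.5
time: 7.43
tool_pos: [496.9, -235.4, 106.3]
tcp_rot: [13.7, 90.0, -57.7]
ft_force: [0.4, -0.4, -0.9]
finger_gap: 73.7
time: 7.85
tool_pos: [578.4, -241.0, 163.2]
tcp_rot: [41.7, 89.8, -29.7]
ft_force: [0.5, 0.5, 0.5]
finger_gap: 85.2
time: 8.18
tool_pos: [611.1, -242.1, 160.7]
tcp_rot: [-127.7, 90.0, 161.0]
ft_force: [0.2, -0.2, -0.0]
finger_gap: 85.6
[ 610.50697648 -242.12059131  160.75105346] [0.26290218 0.04772579 0.51160741]
([8, 5, 54, 59, 2634], array([327.6, 279. ]), array([ 610.4, -243.8]))
([0, 7, 64, 57, 3248], array([104.9, 175.5]), array([ 626.4, -122.6]))
None
([0, 0, 64, 64, 3365], array([255.9, 443.6]), array([ 494.1, -237. ]))
```

View pics/w4.png

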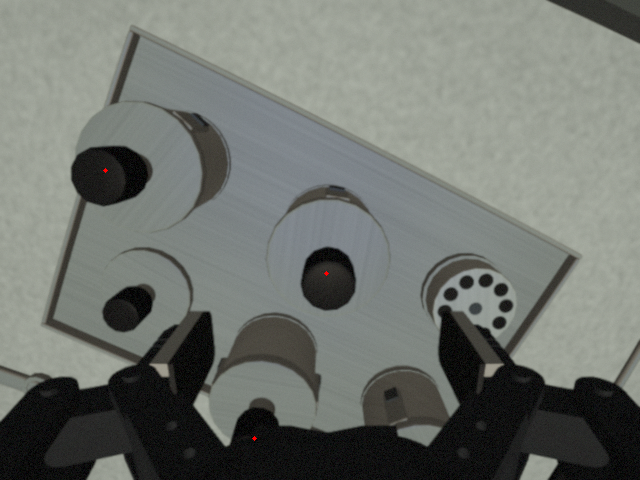

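```bash
python3 -m jog '[[[0,-0.001,-0.02],[0,0,0],1],[[0,-0.001,-0.038],[0,0,0],1],[[0,-0.001,-0.05],[0,0,0],1],[[0,-0.001,-0.055],[0,0,0],1],[[0,-0.001,-0.055],[0,0,0],1]]' 
python3 -m jog '[[[0,0,0],[0,0,0],0],[[0,0,0],[0,0,0],-1],[[0,0,0],[0,0,0],-1],[[0,0,0],[0,0,0],-1],[[0,0,0],[0,0,0],-1]]' 40
python3 -m jog '[[[0,0,0],[0,0,0],-1],[[0,0,0],[0,0,0],-1]]' 
python3 -m jog '[[[0,0,0.005],[0,0,0],-1],[[0,0,0.012],[0,0,0],-1],[[0,0,0.02],[0,0,0],-1],[[0,0,0.02],[0,0,0],-1],[[0,0,0.02],[0,0,0],-1]]' 
for i in 1 2 3; do python3 -m jog '[[[0,0,0],[0,0,0],-1]]'; done
```

```text
time: 8.7
tool_pos: [609.3, -242.8, 104.6]
tcp_rot: [-134.0, 89.8, 154.6]
ft_force: [0.2, -0.2, -0.5]
finger_gap: 85.4
time: 9.12
tool_pos: [611.3, -243.3, 107.2]
tcp_rot: [54.1, 89.9, -17.2]
ft_force: [-3.0, 5.3, 7.2]
finger_gap: 26.6
time: 9.28
tool_pos: [611.3, -243.3, 107.3]
tcp_rot: [54.0, 89.9, -17.4]
ft_force: [-2.4, 1.5, 5.8]
finger_gap: 26.5
time: 9.7
tool_pos: [611.2, -243.5, 126.9]
tcp_rot: [44.1, 89.9, -27.2]
ft_force: [-0.3, -0.5, -7.8]
finger_gap: 26.5
time: 9.78
tool_pos: [610.7, -243.2, 126.0]
tcp_rot: [-125.5, 90.0, 163.2]
ft_force: [-0.2, -0.7, -8.1]
finger_gap: 26.5
time: 9.87
tool_pos: [610.4, -243.1, 125.6]
tcp_rot: [-135.9, 89.9, 152.7]
ft_force: [0.7, 0.1, -8.2]
finger_gap: 26.4
time: 9.95
tool_pos: [610.5, -243.1, 125.6]
tcp_rot: [-134.0, 89.9, 154.6]
ft_force: [0.7, -0.0, -7.7]
finger_gap: 26.5
```

```bash
python3 -m jog '[[[0,0,0.02],[0,0,0],-1],[[0,0,0.05],[0,0,0],-1],[[0,0,0.085],[0,0,0],-1],[[0,0,0.115],[0,0,0],-1],[[-0.002,0.02,0.12],[0,0,0],-1]]' 60
python3 -m jog '[[[-0.005,0.03,0],[0,0,0],-1],[[-0.012,0.065,0],[0,0,0],-1],[[-0.019,0.1,0],[0,0,0],-1],[[-0.026,0.135,0],[0,0,0],-1],[[-0.033,0.17,0],[0,0,0],-1]]'
python3 -m jog '[[[-0.007,0.035,0],[0,0,0],-1],[[-0.014,0.07,0],[0,0,0],-1],[[-0.021,0.105,0],[0,0,0],-1],[[-0.028,0.14,0],[0,0,0],-1],[[-0.035,0.17,0],[0,0,0],-1]]'
python3 - <<'E'
from h import *
s=r.sense();print(s)
E
```

```text
time: 10.37
tool_pos: [611.1, -227.6, 254.2]
tcp_rot: [35.8, 89.3, -35.7]
ft_force: [1.2, -0.7, -5.1]
finger_gap: 26.1
time: 10.78
tool_pos: [575.1, -51.8, 246.0]
tcp_rot: [-131.4, 90.0, 157.3]
ft_force: [0.4, 1.2, -7.6]
finger_gap: 26.3
time: 11.2
tool_pos: [540.0, 119.0, 246.2]
tcp_rot: [159.1, 90.0, 87.8]
ft_force: [1.1, 0.6, -8.7]
finger_gap: 25.7
{'time': 11.2, 'joint_pos': array([7.09138821e+00, 1.57919915e-02, 9.23272154e+01, 3.31628509e-02,
       8.76515655e+01, 7.83912283e+01]), 'qd': array([37.42408312, -2.10782239,  2.10543657, -0.44513656, -0.1141965 ,
       37.09685625]), 'joint_efforts': array([ -4.14268255, -54.91632342, -54.00057435,  -0.06848704,
         0.28741037,  -1.2134508 ]), 'tool_pos': array([539.99686771, 118.98035052, 246.2275593 ]), 'tcp_rot': array([159.09003931,  89.96642342,  87.7888419 ]), 'ft_force': array([ 1.11473618,  0.55796818, -8.71334149]), 'wrist_torque': array([-0.0044043 , -0.04676933, -0.02745893]), 'finger_gap': 25.684398147976772}
```

```bash
python3 -m jog '[[[-0.005,0.03,0],[0,0,0],-1],[[-0.01,0.06,0],[0,0,0],-1],[[-0.01,0.06,0],[0,0,0],-1],[[-0.01,0.06,0],[0,0,0],-1]]'
python3 - <<'E'
from h import *
s=r.sense();print(s['tool_pos'])
P=casepts([527,203,-0.013,1.8])
show("wrist","w5",pts=P); show("scene","s5",(300,60,460,240),3.3); show("side","d5",(210,60,350,230),3.5)
E
```

```text
time: 11.53
tool_pos: [530.2, 178.4, 246.1]
tcp_rot: [-111.3, 90.0, 177.6]
ft_force: [0.4, -0.9, -8.4]
finger_gap: 26.0
[530.16201675 178.44048572 246.07099748]
```

View pics/w5.png

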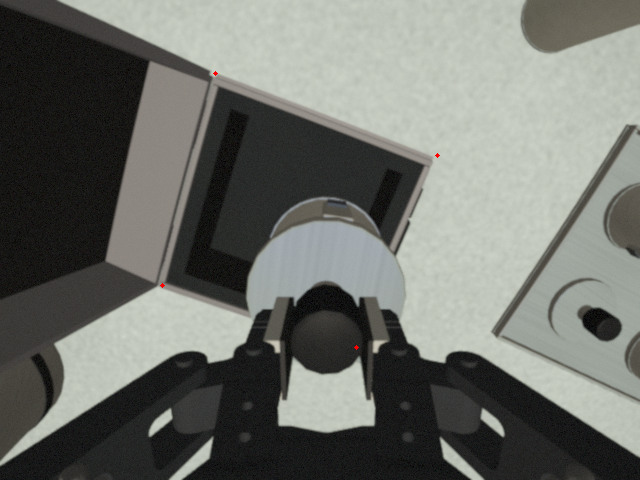

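View pics/d5.png

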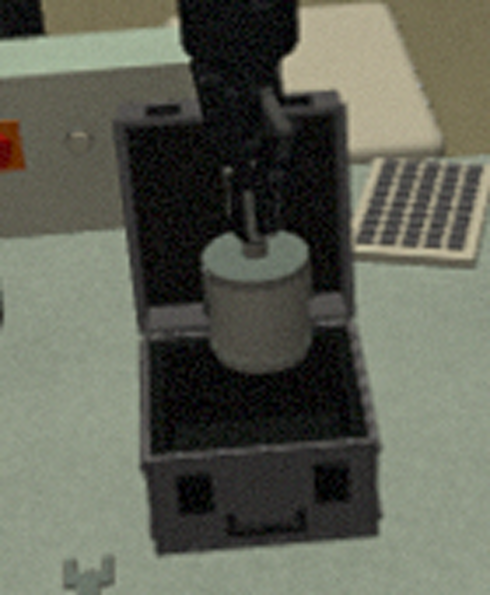

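View pics/s5.png

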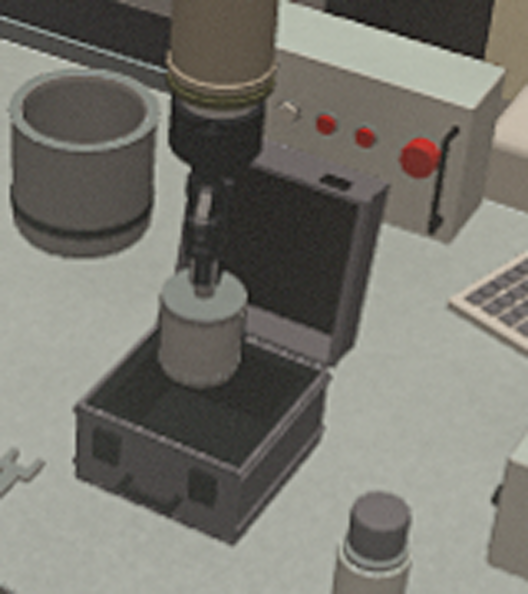

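Run:
```python
from h import *
a,b,c=[onz("wrist",p,90)[:2].round(1) for p in[(213,76),(432,159),(162,284)]]
print(a,b,c,(b+c)/2,np.linalg.norm(a-b),np.linalg.norm(a-c),np.degrees(np.arctan2(*(a-c)[::-1])),np.degrees(np.arctan2(-(a-b)[0],(a-b)[1])))
```

```text
[611.3 286.6] [607.1 118.3] [444.8 288. ] [525.95 203.15] 168.35239826031585 166.50588578185452 -0.48175496086568587 -1.4295444882763537
```

```bash
python3 -m jog '[[[-0.004,0.0245,0],[0,0,0],-1],[[-0.004,0.0245,-0.01],[0,0,0],-1],[[-0.004,0.0245,-0.04],[0,0,0],-1],[[-0.004,0.0245,-0.07],[0,0,0],-1],[[-0.004,0.0245,-0.1],[0,0,0],-1]]'
python3 -m jog '[[[0,0,-0.012],[0,0,0],-1],[[0,0,-0.02],[0,0,0],-1],[[0,0,-0.025],[0,0,0],-1],[[0,0,-0.027],[0,0,0],-1],[[0,0,-0.027],[0,0,0],-1]]'
```

```text
time: 12.1
tool_pos: [527.5, 200.3, 145.7]
tcp_rot: [83.7, 89.9, 12.3]
ft_force: [0.0, 0.2, -9.0]
finger_gap: 25.6
time: 12.52
tool_pos: [527.9, 201.3, 120.7]
tcp_rot: [88.6, 89.9, 17.2]
ft_force: [0.1, 0.5, -8.4]
finger_gap: 26.0
```

```bash
python3 -m jog '[[[0,0,-0.002],[0,0,0],-1],[[0,0,-0.003],[0,0,0],-1]]'
python3 -m jog '[[[0,0,-0.001],[0,0,0],-1],[[0,0,-0.002],[0,0,0],-1],[[0,0,-0.002],[0,0,0],-1]]'
python3 -m jog '[[[0,0,0],[0,0,0],-1],[[0,0,0],[0,0,0],-1]]'
```

```text
time: 12.68
tool_pos: [527.9, 201.6, 117.8]
tcp_rot: [87.2, 89.8, 15.9]
ft_force: [-0.0, 0.4, -8.6]
finger_gap: 25.9
time: 12.93
tool_pos: [527.5, 201.7, 115.5]
tcp_rot: [94.8, 89.9, 23.4]
ft_force: [-1.4, 1.2, 0.3]
finger_gap: 26.2
time: 13.1
tool_pos: [527.5, 201.7, 115.5]
tcp_rot: [94.7, 89.9, 23.4]
ft_force: [-2.4, 1.7, 1.9]
finger_gap: 26.2
```

Contact: the load is now on the foam floor. I release, let it settle, then rise.

```bash
python3 -m jog '[[[0,0,0],[0,0,0],0],[[0,0,0],[0,0,0],1],[[0,0,0],[0,0,0],1],[[0,0,0],[0,0,0],1],[[0,0,0],[0,0,0],1]]'
python3 -m jog '[[[0,0,0.01],[0,0,0],1],[[0,0,0.04],[0,0,0],1],[[0,0,0.08],[0,0,0],1],[[0,0,0.12],[0,0,0],1],[[0,0,0.16],[0,0,0],1]]'
python3 -m jog '[[[0,0,0.03],[0,0,0],1],[[0,0,0.05],[0,0,0],1],[[0,0,0.05],[0,0,0],1]]'
python3 - <<'E'
from h import *
s=r.sense();print(s['tool_pos'],s['joint_pos'].round(0),s['ft_force'])
P=casepts([526.5,203,-0.015,1.8])
show("wrist","w6",pts=P);show("side","d6",(210,60,350,230),3.5,pts=P);show("scene","s6",(300,60,460,240),3.3,pts=P)
E
```

```text
time: 13.52
tool_pos: [527.0, 201.2, 114.4]
tcp_rot: [75.6, 90.0, 4.3]
ft_force: [-0.1, 0.7, -0.0]
finger_gap: 83.5
time: 13.93
tool_pos: [526.4, 201.1, 276.7]
tcp_rot: [-67.6, 90.0, -139.0]
ft_force: [1.0, 0.4, -0.5]
finger_gap: 85.4
time: 14.18
tool_pos: [528.8, 201.8, 331.9]
tcp_rot: [86.9, 89.4, 15.5]
ft_force: [1.3, -0.1, 0.4]
finger_gap: 85.4
[528.78711647 201.78526486 331.93877517] [16.  0. 83. -0. 96. 87.] [ 1.30276104 -0.06996222  0.36376688]
```

View pics/w6.png

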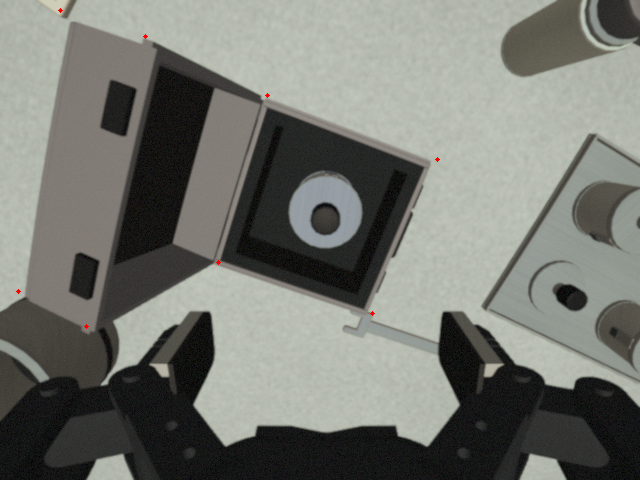

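View pics/d6.png

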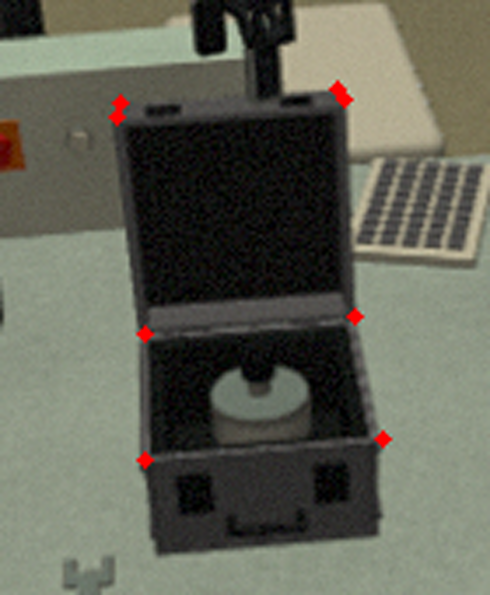

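View pics/s6.png

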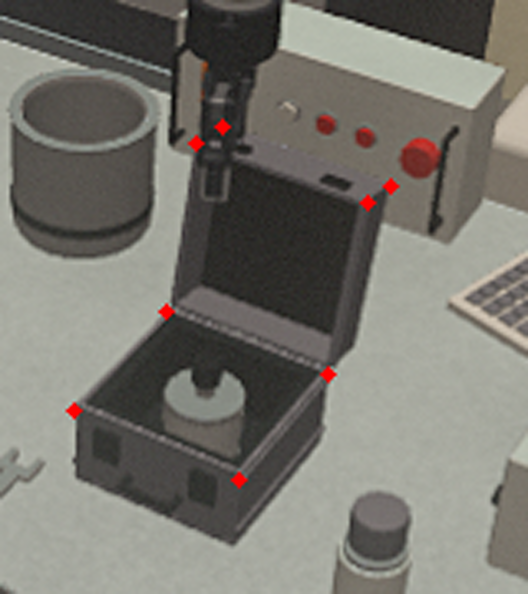

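Run:
```python
from h import *
from scipy.optimize import least_squares
m=vision.camera_model("wrist")
w=np.array([(157,42),(92,330),(73,22),(28,298)])
def f(q):
    P=casepts([q[0],q[1],-.015,q[2]])[[5,4,7,6]]; return (proj("wrist",P,m)-w).ravel()
s=least_squares(f,[526.5,203,1.7]);print(s.x,f(s.x).round(1),s.cost)
print(casepts([526.5,203,-.015,s.x[2]]).round(0)[4:])
print("panel",onz("scene",(436.4,132.7),0),onz("scene",(353,104),0),onz("side",(211,127),0))
a=onz("scene",(436.4,132.7),0)
for h in(80,110,140,170): print(h,proj("scene",[[a[0],a[1],h]]))
```

```text
[522.17559081 185.92491659   1.86181036] [-3.4  1.7  2.2  3.9 -0.2 -3.7  2.3 -1.9] 28.416493290352935
[[444. 338. 253.]
 [613. 335. 253.]
 [444. 391. 237.]
 [614. 388. 237.]]
panel [589.90410833 659.95110568   0.        ] [254.86700506 661.05347144   0.        ] [303.45288263 647.30985108   0.        ]
80 [[439.77407453 113.57618065]]
110 [[441.08317742 106.14401581]]
140 [[442.41716028  98.56344191]]
170 [[443.77667731  90.8302866 ]]
```

```bash
python3 -m jog '[[[0,0.035,0],[0,0,0],0.5],[[0,0.07,0],[0,0,0],0],[[0,0.105,0],[0,0,0],-0.5],[[0,0.14,0],[0,0,0],-1],[[0,0.175,0],[0,0,0],-1]]'
python3 -m jog '[[[0,0.035,0],[0,0,0],-1],[[0,0.065,0],[0,0,0],-1],[[0,0.065,-0.03],[0,0,0],-1],[[0,0.065,-0.06],[0,0,0],-1],[[0,0.065,-0.09],[0,0,0],-1]]'
python3 -m jog '[[[0,0,-0.015],[0,0,0],-1],[[0,0,-0.015],[0,0,0],-1],[[0,0,-0.015],[0,0,0],-1]]'
python3 - <<'E'
from h import *
s=r.sense();print(s['tool_pos'],s['joint_pos'].round(0),s['finger_gap'])
print("pot",onz("scene",(326,133),0))
show("side","d7",(150,0,400,230),2.5);show("scene","s7",(270,40,470,240),3)
E
```

```text
time: 14.75
tool_pos: [525.9, 377.3, 322.0]
tcp_rot: [-76.5, 89.8, -147.8]
ft_force: [1.6, -0.3, 1.3]
finger_gap: 25.7
time: 15.17
tool_pos: [525.9, 441.7, 231.1]
tcp_rot: [-71.0, 89.9, -142.3]
ft_force: [0.0, -0.7, -0.5]
finger_gap: -0.2
time: 15.42
tool_pos: [525.5, 440.3, 216.5]
tcp_rot: [-72.9, 89.7, -144.2]
ft_force: [0.3, 0.1, 1.2]
finger_gap: 0.2
[525.5456972  440.31783462 216.49589347] [ 36.  22.  71.  -0.  88. 107.] 0.17343368594923095
pot [261.24884188 452.76663464   0.        ]
```

View pics/d7.png

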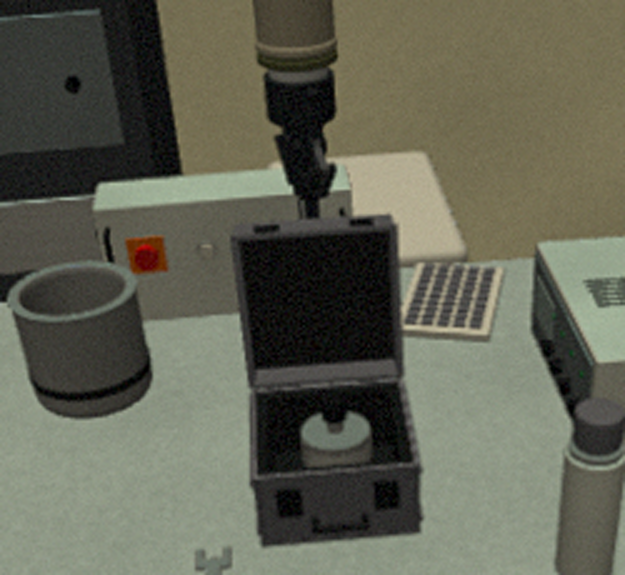

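View pics/s7.png

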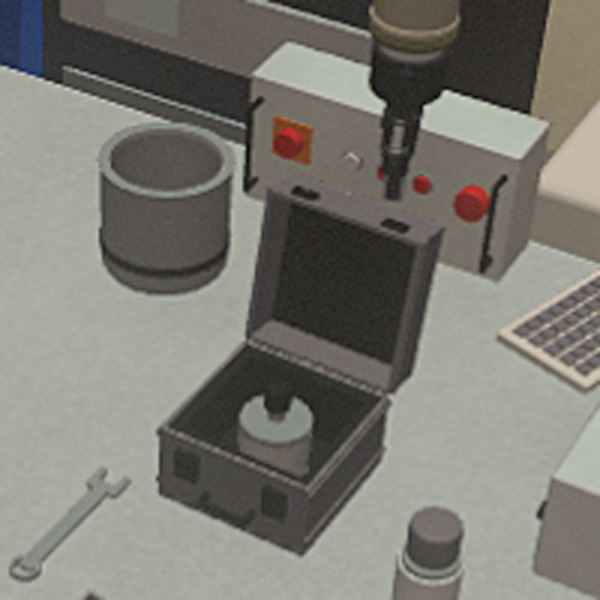

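```bash
python3 -m jog '[[[0,-0.02,0.008],[0,0,0],-1],[[0,-0.035,0.008],[0,0,0],-1],[[0,-0.05,0.008],[0,0,0],-1],[[0,-0.065,0.009],[0,0,0],-1],[[0,-0.08,0.01],[0,0,0],-1]]'
python3 -m jog '[[[0,-0.013,0.002],[0,0,0],-1],[[0,-0.026,0.004],[0,0,0],-1],[[0,-0.039,0.006],[0,0,0],-1],[[0,-0.048,0.008],[0,0,0],-1]]'
python3 - <<'E'
from h import *
show("side","d8",(150,0,400,230),2.5)
E
```

```text
time: 15.93
tool_pos: [528.3, 362.7, 233.6]
tcp_rot: [113.8, 89.5, 42.6]
ft_force: [0.3, 5.7, 4.4]
finger_gap: -0.1
time: 16.27
tool_pos: [527.8, 313.5, 240.7]
tcp_rot: [108.2, 89.7, 36.9]
ft_force: [-0.7, 2.5, -0.1]
finger_gap: 0.1
```

View pics/d8.png

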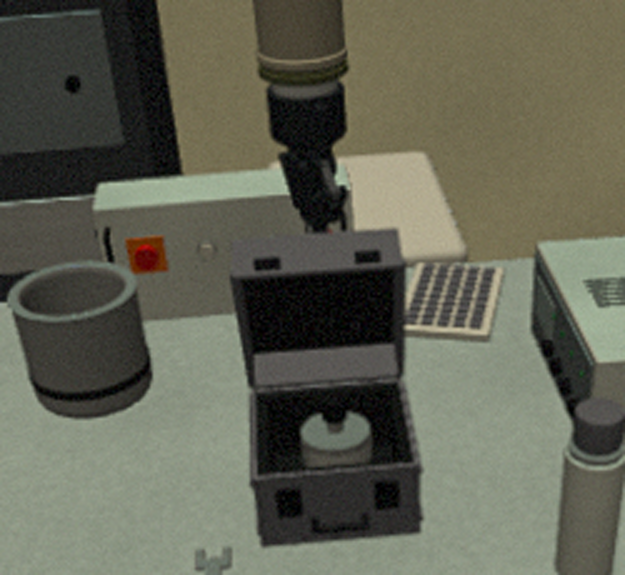

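```bash
python3 -m jog '[[[0,-0.014,-0.002],[0,0,0],-1],[[0,-0.028,-0.004],[0,0,0],-1],[[0,-0.042,-0.006],[0,0,0],-1],[[0,-0.054,-0.01],[0,0,0],-1]]'
python3 -m jog '[[[0,-0.012,-0.004],[0,0,0],-1],[[0,-0.023,-0.009],[0,0,0],-1],[[0,-0.033,-0.014],[0,0,0],-1],[[0,-0.043,-0.02],[0,0,0],-1]]'
python3 - <<'E'
from h import *
show("side","d9",(150,0,400,230),2.5)
E
```

```text
time: 16.65
tool_pos: [527.6, 259.0, 229.0]
tcp_rot: [94.1, 89.8, 22.7]
ft_force: [-0.5, 1.6, 6.1]
finger_gap: -0.0
time: 16.98
tool_pos: [526.8, 215.4, 206.7]
tcp_rot: [-143.1, 90.0, 145.6]
ft_force: [0.3, 1.9, 1.3]
finger_gap: -0.0
```

View pics/d9.png

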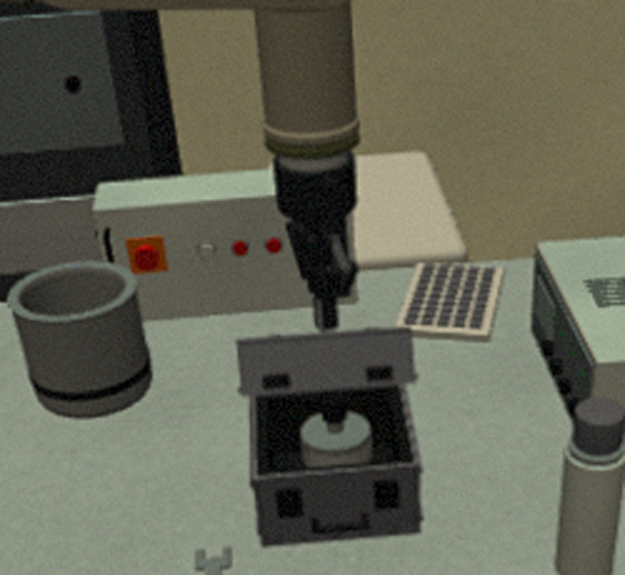

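Lid is about 35° open. I keep pressing down and forward.

```bash
python3 -m jog '[[[0,-0.01,-0.01],[0,0,0],-1],[[0,-0.02,-0.02],[0,0,0],-1],[[0,-0.03,-0.031],[0,0,0],-1]]'
python3 -m jog '[[[0,-0.007,-0.008],[0,0,0],-1],[[0,-0.014,-0.014],[0,0,0],-1],[[0,-0.02,-0.019],[0,0,0],-1],[[0,-0.02,-0.023],[0,0,0],-1]]'
python3 - <<'E'
from h import *
show("side","d10",(150,0,400,230),2.5);print(r.sense()['tool_pos'])
E
```

```text
time: 17.28
tool_pos: [526.8, 185.5, 175.2]
tcp_rot: [96.2, 90.0, 24.8]
ft_force: [-0.4, 0.9, 2.0]
finger_gap: 0.3
time: 17.62
tool_pos: [526.7, 164.7, 152.7]
tcp_rot: [-48.3, 89.9, -119.7]
ft_force: [-13.4, -11.0, 42.1]
finger_gap: -0.5
[526.81336606 164.9630703  153.3151251 ]
```

View pics/d10.png

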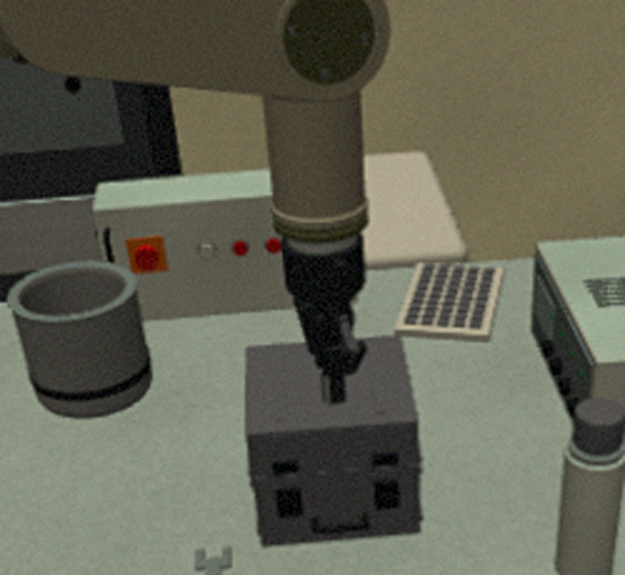

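```bash
python3 -m jog '[[[0,0,0.02],[0,0,0],-1],[[0,0,0.055],[0,0,0],-1],[[0,0,0.095],[0,0,0],-1],[[0,0,0.13],[0,0,0],-1],[[-0.01,0.02,0.15],[0,0,0],-1]]'
python3 -m jog '[[[0,0,0],[0,0,0],-1],[[0,0,0],[0,0,0],-1],[[0,0,0],[0,0,0],-1],[[0,0,0],[0,0,0],-1],[[0,0,0],[0,0,0],-1]]'
python3 - <<'E'
from h import *
P=casepts([526.5,203,-0.015,0])[6:]
show("side","d11",(150,60,400,420),1.65,pts=P);show("scene","s11",(200,80,440,370),2,pts=P);print(r.sense()['ft_force'])
for n,p in(("side",(285,345)),("side",(288,292)),("side",(344,245)),("scene",(240,289)),("scene",(272,262)),("scene",(337,255))):
    im=vision.snapshot(n);x,y=p;w=14;s=(im[y-w:y+w,x-w:x+w].max(2)<70).astype(np.uint8)
    k,l,st,ce=cv2.connectedComponentsWithStats(s); i=1+np.argmax(st[1:,4]);print(n,st[i],ce[i]+[x-w,y-w])
E
```

```text
time: 18.08
tool_pos: [519.2, 184.4, 308.3]
tcp_rot: [70.7, 89.6, -0.7]
ft_force: [1.2, 0.7, 0.2]
finger_gap: 0.3
time: 18.5
tool_pos: [516.3, 185.7, 301.3]
tcp_rot: [-91.1, 89.8, -162.5]
ft_force: [0.1, -0.7, -0.1]
finger_gap: 0.5
[-0.12671889 -0.40986828 -1.11550116]
side [  6   4  22  24 317] [285.58044164 346.41955836]
side [  5   5  16  22 250] [286.824 293.052]
side [  8   7  13  19 200] [343.72  246.635]
scene [  9  10  11  14 126] [240.         291.70634921]
scene [  9   9  10  13 113] [271.59292035 262.97345133]
scene [  9   9  10  13 109] [336.64220183 255.8440367 ]
```

View pics/d11.png

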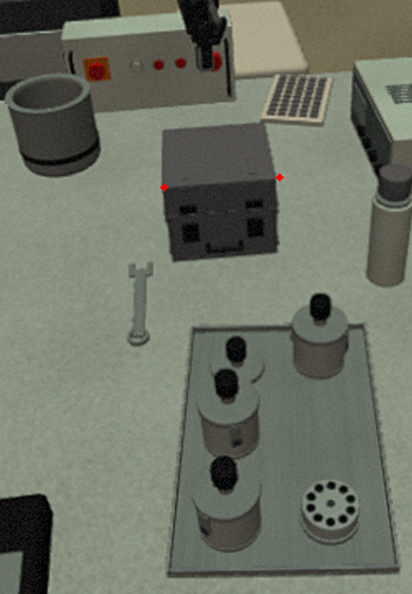

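View pics/s11.png

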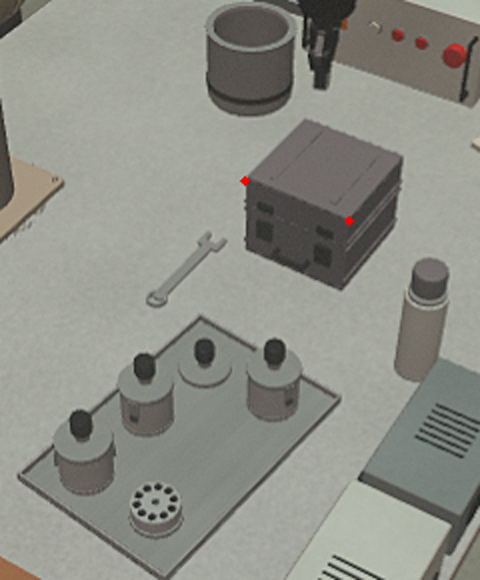

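Run:
```python
from h import *
show("scene","s12",(312,130,412,235),5.5);show("side","d12",(240,125,330,225),5.5)
```

```text
(no output)
```

View pics/s12.png

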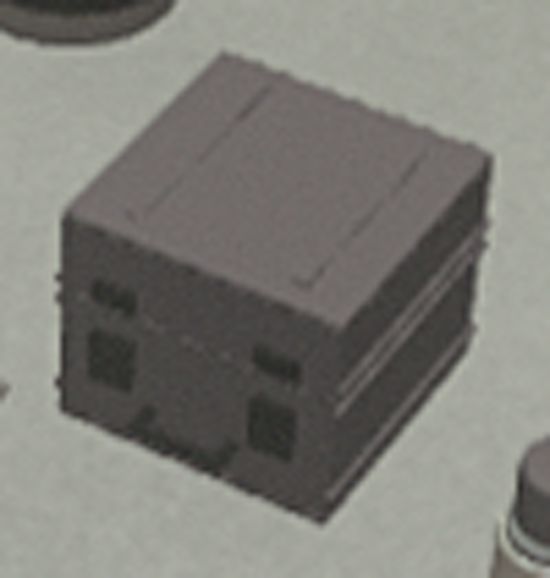

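View pics/d12.png

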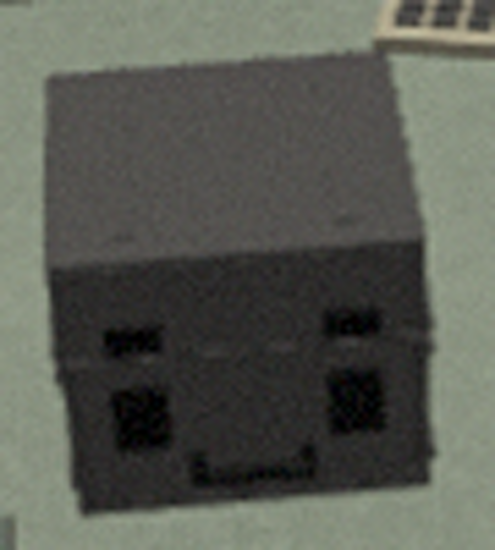

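The seam is closed and parallel all round, and the gripper is clear, so I hand in.

Run:
```python
from h import *
print(order.hand_in(), r.sense()['ft_force'])
```

```text
the job is handed in; nothing more can be done
the job is handed in; nothing more can be done
```

The loaded canister is in the case with the lid pushed shut, and the job was handed in at about 19 s of the 72 s allowed. The hand-in gave no verdict.

**Finding it:** I lifted three canisters by their knobs. Two read about 2.5 N and 3.5 N, so they are empty, and I set them back down where they stood. The third read about 8 N, so I took it as the loaded one. I never touched the fourth.

**Placing and closing:** I set the loaded canister on the foam floor near the centre of the case and released it. Then I pushed the lid shut from behind with closed fingers. At the end stop the fingertips were at about 145 mm, the stated height of the shut lid, with 42 N on them.

**Last checks:**
- **Case:** pictures before closing showed the canister upright and roughly centred. Afterwards the lid seam looked closed and parallel on the two sides I could see.
- **Other canisters:** the three left in the tray stood upright, with their knobs within about 1 pixel of where they started.
- **Bystanders and gripper:** the puck, spare lid, spray can and wrench looked unmoved. The wand lay outside the final crops, so I did not check it again. The gripper was clear of everything.

**What disagreed:**
- **First canister:** setting it down pressed with a brief 26 N because I had gripped a few millimetres too low. By the wrist camera it may have shifted about 5 mm, well inside the 30 mm limit.
- **Open lid angle:** my estimates ranged from 1.65 to 1.86 rad, which made no difference to closing it.

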